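Push the sanitizer's programme lever through its gate to green

ROBOT

A 6-joint arm with a two-finger parallel gripper is mounted at the origin on the work surface. World frame = base frame: x ahead of the robot, y to its left, z up, the work surface at z = 0. Lengths are in mm, angles in rad, forces in N, time in s.
With the tool pointing down it reaches from about 200 to 875 mm from the base axis. Payload 3.4 kg.
Tool frame: the origin (TCP) lies at the very end of the fingers, on their centre line; the grasp point (between the pads) lies 19 mm behind it (env.hold_point_z is the distance from the TCP to the grasp point, in mm); z points along the fingers, y is the line along which they close (so a half turn about z gives the same grasp; the last joint's range is limited). The gripper opens to 94 mm and grips with 3 to 60 N. Pads are 16 mm wide; open, the fingers measure 119 mm over their backs; the gripper's body (75 mm by 177 mm) begins 78 mm behind the grasp point.
Start: joints at [-1.469, 0.276, 1.505, -0, 1.361, -0.121], TCP at [127.049, -560.824, 205.493] pointing down, gripper open.
Joint ranges: [-2.89, 2.89], [-0.75, 2.08], [0.22, 2.7], [-1.18, 4.32], [0.11, 2.71], [-2.7, 2.7]. Speed limits (rad/s): [2.57, 2.57, 3.14, 3.14, 3.14, 3.14].

INTERFACE

Orientations are given as a unit quaternion [w, x, y, z].
In Python, from station import env, viewer, models gives the robot as it stands.
- The arm moves only by the tool move_arm, never from a script. Its argument "moves" is a list of rows, each a list of 5 numbers: the shift along the tool's x, y, z in m, then the turn about the tool's z in rad, then the opening, from -1 (shut) to 1 (fully open). A call has 1 to 20 rows; each row shifts and turns the commanded pose from where the row before left it, along the tool's axes as they then stand; what a row does not reach is not made up. A row lasts 1/8 s, in which the tool goes at most 62.5 mm and 10.7 degrees, less where a joint would pass 70% of its speed; a pose out of reach is approached as far as the arm can. A call with a gripper value outside its range is refused whole. The fingers move at their own pace and stop on an object; "squeeze" is the grip in N (left out, the last holds). Time passes only in rows, so rows that do not move let the fingers close. It gives the time, the measured TCP pose, the force, the opening and the grip force at its end, in the units of the state.
- env.sense(): the state, without advancing time (a new reading comes with each control period).
- viewer.snapshot(name): name is "side" or "top"; returns the picture (420x560x3 uint8, blue, green, red); there is no depth.
- viewer.calibration(name): a dict with "fx", "fy", "cx", "cy" (pixels), "dist" ([k1, k2, p1, p2, k3] as OpenCV has them; the pictures are not rectified), "camera_from_world" (4x4, takes a point from world to camera coordinates). Camera axes: x right, y down, z forward; pixel columns grow to the right and rows downward; lengths in mm; the calibration is good to about 2 mm. A picture is of the moment at which its call begins. calibration takes no time and is no camera call.
- env.job_done(): hands the job in; it is judged then, once.
Trained networks look in the newest picture that a camera, given by its name, has taken for a name from the list of things; names that differ only in an ending like _2 or _b are one class to them, and where a whole thing is asked for, a point or a joint stands for the part that bears it (a point fixed in the world has none). Each returns a list of dicts, best first, with "score" (0 to 1); they miss things now and then, are a little off and sometimes report something else, mostly with a low value. They report only what shows in the picture. A call takes as long as a camera call.
- models.boxes_of(thing, camera): "extent" ([left, top, width, height] in pixels, round what is visible of it).
- models.silhouettes(thing, camera): "mask" (420x560 bool, what is visible of it) and "extent" ([left, top, width, height] in pixels, round what is visible of it).
- models.landmark_of(thing, camera): "centre" ([column, row] in pixels: a listed point, or the origin of a listed thing).
The state is a dict: "time": time; "joint_pos": joint angles; "qd": joint speeds; "joint_torque": joint torques, N m; "ee_pos": TCP position; "orientation": TCP orientation; "wrist_force": force on the tool from outside, world axes, zero at the start; "ft_torque": the same for the moment, N m; "opening": finger opening in mm; "grasp_force": force on a finger pad.
Only numpy, scipy, OpenCV 4.12 (cv2) and the standard library are available. Lean on these libraries where they do the work, as an engineer would, in place of code of your own. Each camera call takes 0.05 s, during which the arm holds its last target. There are 200 camera calls.

TASK

Set the sanitizing cabinet to the green programme: push the selector lever on its top through the H-shaped gate, out of the middle leg, along the cross channel and fully home into the corner slot marked by the green disc. Only push it: do not pull its spring-loaded grip upward, do not run it into a slot of another colour, and leave the battery dispensers, the vent drill and the drying dome where they are.

Things in the scene. Friction and masses are not known exactly. Their poses are not given: they have to be found in the camera images.
- cabinet: white sanitizing cabinet, fixed, 260 (x) by 360 (y) by 140 mm high; origin at the centre of its underside; its x points away from the glass door, its y to the left seen from the door. A grey gate plate 140 (x) by 144 (y) mm, 8 mm thick, lies on its top around point gate_center; a green rocker switch about 12 mm high sits at (105, -150) mm, not part of the job
- gate_center (a point): centre of the gate, on the upper face of the plate, 148 mm above the cart; 65 mm along +y from the cabinet's centre. Axes as the cabinet's. The gate: three legs along the cabinet's x, at y = -48, 0 and +48 mm from here, each reaching x = -32 to +32 mm (lever axis), joined by one cross channel along y at x = 0. Channels are 18 mm wide and the lever's pin 10 mm thick, so the pin has 4 mm play to each side; the corners at the cross channel are rounded by 6 mm
- lever_pin (a point): point on the lever's vertical axis, level with the upper face of the gate plate. The lever does not tilt: it slides upright. Above this point its grip is a white upright cylinder, 28 mm diameter, from 8 mm to 58 mm above the plate, with a black band near its top
- lever_fore (a joint): lever's position along the cabinet's x from the gate centre (m), -0.032 to 0.032, hard stops at the slot ends. At the start anywhere in that range, in the middle leg. Stays where it is left: friction about 2 N
- lever_side (a joint): lever's position along the cabinet's y from the gate centre (m), -0.049 to 0.049, hard stops; 0 at the start (middle leg), +-0.048 in the outer legs. Friction about 2 N
- grip_lift (a joint): how far the grip cylinder is pulled up on its stem against a weak spring (m): 0 down, up to 0.02; pulling it up is not allowed
- disc_green: green disc, 22 mm diameter, 3 mm thick, fixed on the gate plate. It marks one of the four corner slots: it lies beyond the closed end of that slot, in line with it, at (+-54, +-48) mm from point gate_center along the cabinet's x and y; which corner is drawn anew each time. With the lever fully home in this slot its axis is 22 mm from the disc's centre. Origin: centre of the disc's underside, on the plate
- disc_red: red disc, 22 mm diameter, 3 mm thick, fixed on the gate plate. It marks one of the four corner slots: it lies beyond the closed end of that slot, in line with it, at (+-54, +-48) mm from point gate_center along the cabinet's x and y; which corner is drawn anew each time. With the lever fully home in this slot its axis is 22 mm from the disc's centre. Origin: centre of the disc's underside, on the plate
- disc_yellow: yellow disc, 22 mm diameter, 3 mm thick, fixed on the gate plate. It marks one of the four corner slots: it lies beyond the closed end of that slot, in line with it, at (+-54, +-48) mm from point gate_center along the cabinet's x and y; which corner is drawn anew each time. With the lever fully home in this slot its axis is 22 mm from the disc's centre. Origin: centre of the disc's underside, on the plate
- disc_blue: blue disc, 22 mm diameter, 3 mm thick, fixed on the gate plate. It marks one of the four corner slots: it lies beyond the closed end of that slot, in line with it, at (+-54, +-48) mm from point gate_center along the cabinet's x and y; which corner is drawn anew each time. With the lever fully home in this slot its axis is 22 mm from the disc's centre. Origin: centre of the disc's underside, on the plate
- dispenser_top: translucent orange round battery dispenser, 54 mm diameter, 66 mm tall, loose; origin at the centre of its underside. Stands on the cabinet's top, at the -y end, on the door side
- dispenser_cart: translucent orange round battery dispenser, 54 mm diameter, 66 mm tall, loose; origin at the centre of its underside. Stands on the cart, left of the cabinet (+y side)
- vent_drill: blue hand vent drill with steel bit, 16 mm wide, 14 mm high, loose, lying on the cabinet's top at its -y end; body and chuck run along its x from -50 to +50 mm, the thin bit to +80 mm; origin on its underside
- drying_dome: white plastic drying dome with a small knob, 110 mm diameter, 90 mm tall, loose, on the cart right of the cabinet (-y side); origin at the centre of its underside

How it is judged:
By the outcome, as a careful person would: the job done as asked, in the order asked, and still so for the second after the job is handed in, with the robot touching nothing.
It also fails if it takes over 45 s, if anything falls off the work surface, if the arm or the gripper's body presses on something with over 40 N, if the wrist force passes 120 N, or if a joint passes its speed limit or range.

## Working session

There is one attempt and no reset: what is moved stays moved. The work goes in short steps, Python scripts to look and compute and a tool call to move; the robot and the scene stay as the last step left them, time stands still between calls to the robot, and variables do not carry over. Pictures are saved under pics/ and viewed, at most 10 in all, crops included, and the job is handed in when it is done.

Besides the shell and the picture viewer there is one more tool, called after "Request:" as a command line: name --pt "numbers of a row" for each row, then --argument value for the rest. move_arm: Moves the arm, as the interface text tells. Its arguments: {"type":"object","properties":{"moves":{"type":"array"},"squeeze":{"type":"number"}},"required":["moves"]}

```bash
mkdir -p pics
cat > h.py <<'E'
import numpy as np, cv2
from station import env, viewer, models
def ray(cam,px):
    c=viewer.calibration(cam);K=np.array([[c['fx'],0,c['cx']],[0,c['fy'],c['cy']],[0,0,1]])
    u=cv2.undistortPoints(np.array([[px]],float),K,np.array(c['dist'],float))[0,0]
    T=np.array(c['camera_from_world']);R=T[:3,:3]
    return -R.T@T[:3,3], R.T@np.array([u[0],u[1],1])
def atz(cam,px,z):
    o,d=ray(cam,px);return o+d*(z-o[2])/d[2]
E
python3 - <<'E'
from h import *
for cam in ('top','side'):
    cv2.imwrite(f'pics/{cam}0.png',viewer.snapshot(cam))
    for n in ('gate_center','lever_pin','disc_green','disc_red','disc_yellow','disc_blue'):
        r=models.landmark_of(n,cam)[:2]
        for a in r: print(cam,n,np.round(a['centre'],1),round(a['score'],2),atz(cam,a['centre'],148).round(1))
s=env.sense();print(s['time'],s['ee_pos'],s['orientation'],s['opening'])
E
```

```text
top gate_center [236.6 202.8] 0.88 [536.7  60.7 148. ]
top gate_center [284.  174.5] 0.38 [606.7 -46.8 148. ]
top lever_pin [235.9 199.4] 0.74 [544.5  62.6 148. ]
top disc_green [251.3 177.2] 0.62 [597.7  29.  148. ]
top disc_green [219.1 230.1] 0.62 [472.7  98.1 148. ]
top disc_red [214.3 181.7] 0.47 [584.2 114.1 148. ]
top disc_yellow [252.3 177.4] 0.46 [597.3  26.7 148. ]
top disc_yellow [220.8 231. ] 0.4 [470.7  94.2 148. ]
top disc_blue [264.3 219.3] 0.48 [500.5  -4.1 148. ]
side gate_center [248.5 206.8] 0.71 [540.1  59.3 148. ]
side lever_pin [244.1 209.5] 0.73 [543.   68.3 148. ]
side disc_green [288.3 192.7] 0.62 [498.6  -5.  148. ]
side disc_green [233.5 183.4] 0.4 [595.1  27.  148. ]
side disc_red [211.8 221.9] 0.55 [573.3 118.8 148. ]
side disc_yellow [273.8 240.7] 0.65 [464.8  97.7 148. ]
side disc_blue [286.8 196.3] 0.59 [496.4   3.8 148. ]
0.7 [ 127.05591204 -560.82537651  205.50223886] [ 6.12775461e-05  9.93799531e-01  1.11186725e-01 -5.46121840e-06] 93.76390142726957
```

Run:
```python
import cv2,numpy as np
a=cv2.imread('pics/top0.png');b=cv2.imread('pics/side0.png')
A=cv2.resize(a[150:290,160:350],None,fx=4,fy=4,interpolation=2)
B=cv2.resize(b[120:270,180:380],None,fx=4,fy=4,interpolation=2)
cv2.imwrite('pics/a.png',A);cv2.imwrite('pics/b.png',B)
```

```text
(no output)
```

View pics/a.png

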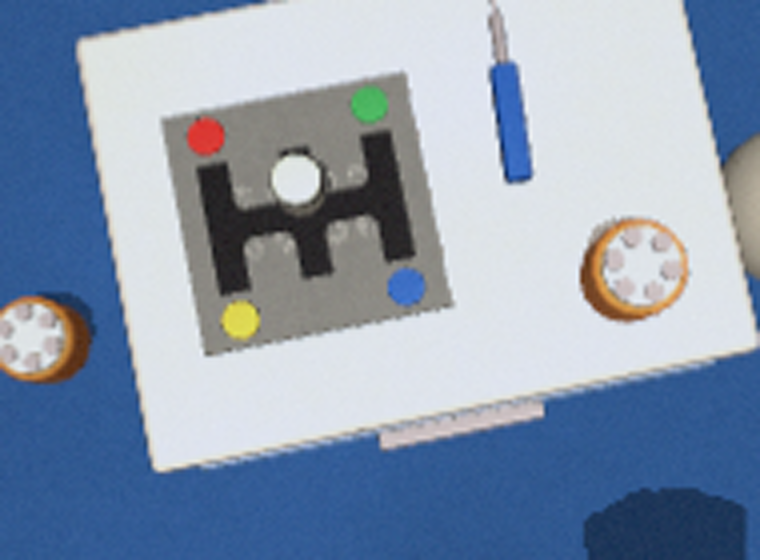

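View pics/b.png

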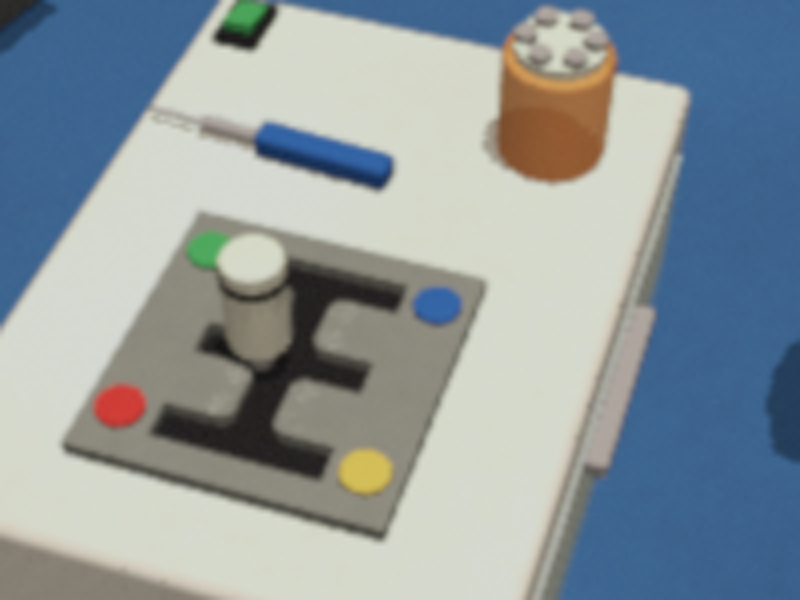

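View pics/top0.png

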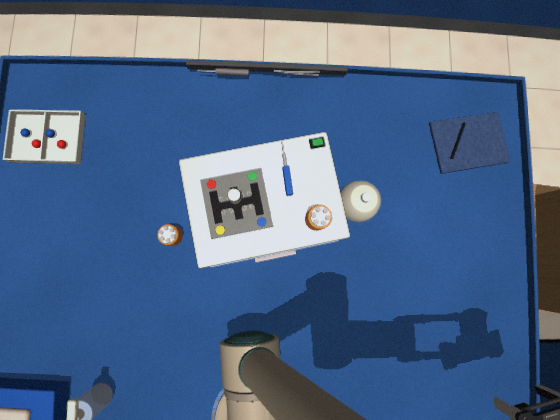

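Green is the corner at the cabinet's +x, -y, top crop (369,104), so full frame (252,176). The lever is slightly fore in the middle leg, with its grip top at top-camera pixel (234,195). The drill and a dispenser lie on the -y side. Next I'll refine the gate pose from the disc colours.

```bash
cat > m.py <<'E'
from h import *
def discs(cam):
    im=cv2.imread(f'pics/{cam}0.png');hsv=cv2.cvtColor(im,cv2.COLOR_BGR2HSV)
    appr={'top':dict(g=(252,176),r=(211.5,184),y=(220,230),b=(262,221.5)),'side':dict(r=(210,221.5),y=(271.5,237.5),b=(289.5,196))}[cam]
    out={}
    for k,(u,v) in appr.items():
        m=np.zeros(im.shape[:2],np.uint8);cv2.circle(m,(int(u),int(v)),8,1,-1)
        m&=(hsv[...,1]>100).astype(np.uint8)&(hsv[...,2]>70).astype(np.uint8)
        ys,xs=np.nonzero(m);out[k]=atz(cam,(xs.mean(),ys.mean()),151);
    return out
loc=dict(g=(54,-48),r=(54,48),y=(-54,48),b=(-54,-48))
if __name__=='__main__':
  for cam in ('top','side'):
    d=discs(cam);ks=list(d)
    P=np.array([loc[k] for k in ks],float);Q=np.array([d[k][:2] for k in ks])
    p=P-P.mean(0);q=Q-Q.mean(0)
    th=np.arctan2((p[:,0]*q[:,1]-p[:,1]*q[:,0]).sum(),(p*q).sum())
    R=np.array([[np.cos(th),-np.sin(th)],[np.sin(th),np.cos(th)]]);t=Q.mean(0)-R@P.mean(0)
    print(cam,th,t,(Q-P@R.T-t).round(1).tolist())
    px={'top':(234,195),'side':(243.2,186)}[cam]
    for z in (206,):
        w=atz(cam,px,z)[:2];print('grip top',w,'local',R.T@(w-t))
E
python3 m.py
```

```text
top 0.2300918304318387 [537.20616363  62.09844551] [[-0.1, 0.2], [-0.1, -0.2], [0.1, 0.0], [0.1, 0.0]]
grip top [545.54860136  63.33476663] local [ 8.40454056 -0.69889576]
side 0.22476944771217336 [534.14515742  62.12403241] [[-0.2, -0.1], [0.2, -0.2], [0.0, 0.3]]
grip top [540.63279556  67.31609446] local [7.48166014 3.61548316]
```

Request:
move_arm --pt "0 0 -0.03 0 -1" --pt "0 0 -0.03 0 -1" --pt "0.039 -0.0345 0 0 -1" --pt "0.039 -0.0345 0 0 -1" --pt "0.039 -0.0345 0 0 -1" --pt "0.039 -0.0345 0 0 -1" --pt "0.039 -0.0345 0 0 -1" --pt "0.039 -0.0345 0 0 -1" --pt "0.039 -0.0345 0 0 -1" --pt "0.039 -0.0345 0 0 -1" --pt "0.039 -0.0345 0 0 -1" --pt "0.039 -0.0345 0 0 -1" --pt "0.039 -0.0345 0 0 -1" --pt "0.039 -0.0345 0 0 -1" --pt "0.039 -0.0345 0 0 -1" --pt "0.039 -0.0345 0 0 -1" --pt "0.039 -0.0345 0 0 -1" --pt "0 0 0 0 -1" --pt "0 0 0 0 -1" --squeeze 10

```text
time: 3.08
ee_pos: [582.7, 72.8, 265.1]
orientation: [0.0, 0.994, 0.111, -0.001]
wrist_force: [-0.2, -0.7, 0.3]
opening: 0.5
grasp_force: 0.0
```

Request:
move_arm --pt "0 0 0.04 0 -1" --pt "0 0 0.035 0 -1" --pt "0 0 0.02 0 -1" --pt "0 0 0 0 -1" --pt "-0.006 0 0 0 -1" --pt "-0.006 0 0 0 -1" --pt "-0.004 0 0 0 -1" --pt "-0.003 0 0 0 -1" --pt "-0.003 0 0 0 -1" --pt "-0.002 0 0 0 -1" --pt "0 0 0 0 -1" --pt "0 0 0 0 -1"

```text
time: 4.58
ee_pos: [559.8, 67.9, 170.3]
orientation: [0.0, 0.994, 0.111, -0.0]
wrist_force: [1.5, 1.0, 0.8]
opening: 0.4
grasp_force: 0.8
```

Run:
```python
from h import *
b=viewer.snapshot('side');cv2.imwrite('pics/side1.png',b)
a=viewer.snapshot('top')
A=cv2.resize(a[150:270,180:310],None,fx=3,fy=3,interpolation=2);B=cv2.resize(b[130:270,190:330],None,fx=3,fy=3,interpolation=2)
h=max(len(A),len(B));C=np.zeros((h,A.shape[1]+B.shape[1],3),np.uint8);C[:len(A),:A.shape[1]]=A;C[:len(B),A.shape[1]:]=B
cv2.imwrite('pics/c.png',C[:, :800])
```

```text
(no output)
```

View pics/c.png

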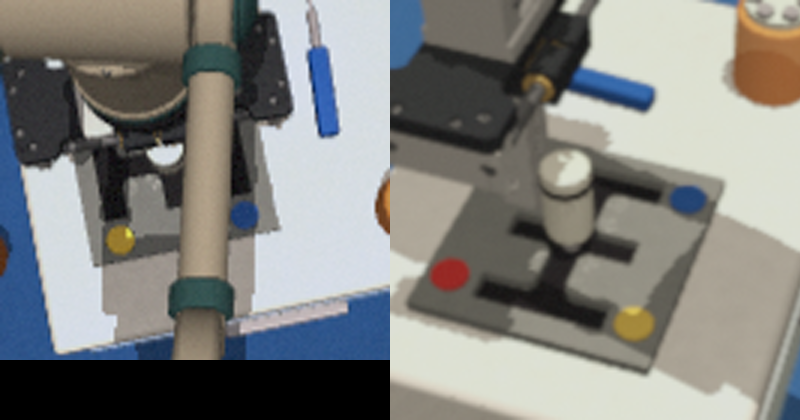

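The side view shows the fingers against the grip's far side, with the grip top at about side pixel (249,186.5). I'll compute the local lever position.

Run:
```python
from h import *
th=.2277;R=np.array([[np.cos(th),-np.sin(th)],[np.sin(th),np.cos(th)]]);t=np.array([534.1,62.1])
for px in ((243.2,186),(249,186.5)): print(R.T@(atz('side',px,206)[:2]-t))
for f in ('side0','side1'):
    pass
for a in models.landmark_of('lever_pin','side')[:1]: print(a['score'],R.T@(atz('side',a['centre'],148)[:2]-t))
```

```text
[7.54164021 3.60676064]
[-1.63707763  1.71272547]
0.72 [-1.26622447  8.29088739]
```

Request:
move_arm --pt "0.02 0 0 0 -1" --pt "0 -0.025 0 0 -1" --pt "0 -0.02 0 0 -1" --pt "-0.024 0 0 0 -1" --pt "-0.02 0 0 0 -1" --pt "0 0 0 0 -1" --pt "0 0.008 0 0 -1" --pt "0 0.006 0 0 -1" --pt "0 0.006 0 0 -1" --pt "0 0.006 0 0 -1" --pt "0 0.006 0 0 -1" --pt "0 0 0 0 -1" --pt "0 0 0 0 -1"

```text
time: 6.35
ee_pos: [533.3, 74.6, 170.4]
orientation: [0.001, 0.994, 0.111, -0.0]
wrist_force: [0.8, 0.1, 0.8]
opening: 0.4
grasp_force: 0.0
```

Request:
move_arm --pt "0 0.006 0 0 -1" --pt "0 0.006 0 0 -1" --pt "0 0.006 0 0 -1" --pt "0 0.006 0 0 -1" --pt "0 0.004 0 0 -1" --pt "0 0.003 0 0 -1" --pt "0 0.002 0 0 -1" --pt "0 0 0 0 -1" --pt "0 0 0 0 -1"

```text
time: 7.48
ee_pos: [540.9, 42.7, 170.4]
orientation: [0.0, 0.994, 0.111, -0.0]
wrist_force: [-1.1, 1.2, 0.0]
opening: 0.2
grasp_force: 0.3
```

Run:
```python
from h import *
b=viewer.snapshot('side')
cv2.imwrite('pics/d.png',cv2.resize(b[130:270,190:350],None,fx=4,fy=4,interpolation=2))
```

```text
(no output)
```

View pics/d.png

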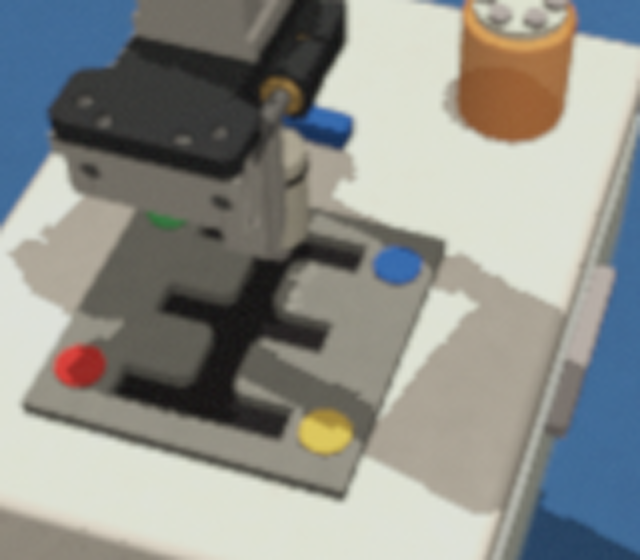

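The side view shows the lever in the green/blue leg's junction, with the fingers at its +y side (crop 290,210).

Request:
move_arm --pt "0 0.0015 0 0 -1" --pt "0 0 0 0 -1" --pt "0 -0.015 0 0 -1" --pt "-0.025 0 0 0 -1" --pt "-0.022 0 0 0 -1" --pt "0 0.025 0 0 -1" --pt "0 0.017 0 0 -1" --pt "0 0 0 0 -1" --pt "0.012 0 0 0 -1" --pt "0.008 0 0 0 -1" --pt "0.006 0 0 0 -1" --pt "0.006 0 0 0 -1" --pt "0.006 0 0 0 -1" --pt "0.006 0 0 0 -1" --pt "0 0 0 0 -1" --pt "0 0 0 0 -1"

```text
time: 9.52
ee_pos: [544.9, 14.4, 170.5]
orientation: [0.0, 0.994, 0.111, 0.001]
wrist_force: [-0.2, -0.5, -1.0]
opening: 0.2
grasp_force: 0.0
```

Request:
move_arm --pt "0.004 0 0 0 -1" --pt "0.004 0 0 0 -1" --pt "0.002 0 0 0 -1" --pt "0.002 0 0 0 -1" --pt "0.001 0 0 0 -1" --pt "0 0 0 0 -1"

```text
time: 10.28
ee_pos: [556.0, 17.1, 170.5]
orientation: [0.0, 0.994, 0.111, -0.001]
wrist_force: [-4.2, -2.3, 2.5]
opening: 0.3
grasp_force: 2.5
```

Request:
move_arm --pt "0.001 0 0 0 -1" --pt "0.001 0 0 0 -1" --pt "0 0 0 0 -1" --pt "0 0 0 0 -1"

```text
time: 10.78
ee_pos: [556.3, 17.2, 170.4]
orientation: [0.0, 0.994, 0.111, -0.003]
wrist_force: [-7.3, -3.2, 4.7]
opening: 0.3
grasp_force: 4.1
```

The force is rising with almost no motion, so it's on the hard stop. I'll retreat and check.

Request:
move_arm --pt "-0.01 0 0 0 -1" --pt "-0.03 0 0 0 -1" --pt "0 0 -0.05 0 -1" --pt "0 0 -0.05 0 -1" --pt "-0.05 0 -0.02 0 -1" --pt "-0.05 0 0 0 -1" --pt "-0.05 0 0 0 -1" --pt "0 0 0 0 -1" --pt "0 0 0 0 -1"

```text
time: 11.9
ee_pos: [375.0, -24.0, 290.9]
orientation: [0.0, 0.994, 0.111, 0.002]
wrist_force: [-0.3, 0.3, 0.0]
opening: 0.2
grasp_force: 0.0
```

Run:
```python
from h import *
b=viewer.snapshot('side')
cv2.imwrite('pics/e.png',cv2.resize(b[120:270,180:380],None,fx=4,fy=4,interpolation=2))
```

```text
(no output)
```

View pics/e.png

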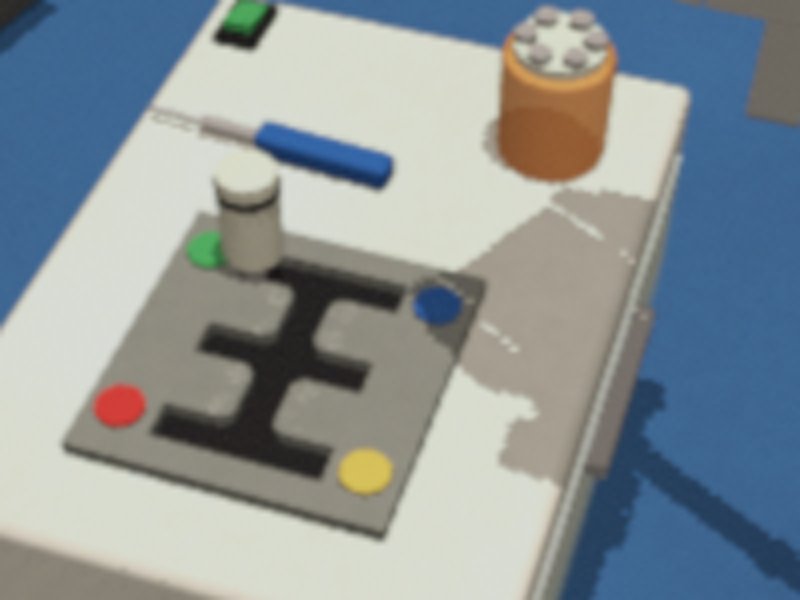

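The lever stands at the end of the green slot (crop 250,255), next to the green disc (208,250). The grip is down and the drill and dispenser haven't moved.

```bash
python3 -c "
from station import env
print(env.job_done())"
```

```text
the job is handed in; nothing more can be done
None
```

The lever is fully home against the stop in the green slot, moved by pushing only; the drill and the cabinet-top dispenser look unmoved (I did not re-check the cart dispenser and dome), and the job is handed in at about 12 s.

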